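# Load the reference disc and close the reader's cover

## Robot

A 6-joint arm with a two-finger parallel gripper is mounted at the origin on a cart in front of the work surface, level with it; the furniture and walls round the work are solid. World frame = base frame: x ahead of the robot, y to its left, z up, the work surface at z = 0. Lengths are in m, angles in rad, forces in N, time in s.
With the tool pointing down it reaches from about 0.35 to 0.775 m from the base axis. Payload 5.5 kg.
Tool frame: the origin (TCP) lies midway between the tips of the shut fingers; the grasp point (between the pads) lies 19 mm behind it; z points along the fingers, y is the line along which they close (so a half turn about z gives the same grasp; the last joint's range is limited). The gripper opens to 85 mm and grips with 20 to 120 N. Pads are 22 mm wide; open, the fingers measure 114 mm over their backs; the gripper's body (76 mm by 85 mm) begins 54 mm behind the grasp point. The pads swing forward as they close: fully open they stand 13 mm farther back than shut.
Start: joints at [-1.321, 0.313, 0.046, 1.304, 0, 1.431], TCP at [0.219, -0.532, 0.205] pointing down, gripper open.
Joint ranges: [-2.76, 2.76], [-0.86, 1.69], [-1.03, 1.26], [-2.2, 2.34], [-1.47, 1.5], [-3.14, 3.14]. Speed limits (rad/s): [2.57, 2.57, 3.14, 3.14, 3.14, 3.14].

## Interface

Orientations are given as a unit quaternion [w, x, y, z].
In Python, from workcell import env gives the robot as it stands.
- The arm moves only by the tool move_arm, never from a script. Its argument "targets" is a list of rows, each a list of 3 entries, a list of its own where there are three numbers: the shift along the tool's x, y, z in mm, then the turn, a rotation vector about the tool's x, y, z in units of 10 degrees (1.0 is 10 degrees), then the closure, from -1 (fully open) to 1 (shut). In form: [[[dx, dy, dz], [ax, ay, az], gripper], ...]. A call has 1 to 5 rows; each row is the pose to reach, as a shift and turn from the pose commanded when the call began, along the tool's axes at that moment; what a row does not reach only later rows make up. A row lasts 1/8 s, in which the tool goes at most 62.5 mm and 10.7 degrees, less where a joint would pass 70% of its speed; a pose out of reach is approached as far as the arm can. A call with a gripper value outside its range is refused whole. The fingers move at their own pace and stop on an object; "squeeze" is the grip in N (left out, the last holds). Time passes only in rows, so rows that repeat a pose let the fingers close. It gives the time, the measured TCP pose, the force, the opening and the grip force at its end, in the units of the state.
- env.get_state(): the state, without advancing time (a new reading comes with each control period).
- env.read_camera(name): name is "scene" or "top"; returns a dict with "pixels" (420x560x3 uint8, red, green, blue), "fovy" (degrees; the focal length in pixels is half the picture's height over the tangent of half this angle, whatever the lens; pixels are square), "cx", "cy" (the principal point, pixels), "dist_coeffs" ([k1, k2, p1, p2, k3] as OpenCV has them; the pictures are not rectified), "extrinsics" (4x4, takes a point from world to camera coordinates). Camera axes: x right, y up, looking along -z (the intrinsics and any distortion apply to the point x, -y, -z); pixel columns grow to the right and rows downward; lengths in m; the calibration is good to about 2 mm. A picture is of the moment at which its call begins. There is no depth.
- env.hand_in(): hands the job in; it is judged then, once.
Trained networks look in a picture, given as the dict that the camera call returned (one of the last four; its "shot" number tells which), for a name from the list of things; names that differ only in an ending like _2 or _b are one class to them, and where a whole thing is asked for, a point or a joint stands for the part that bears it (a point fixed in the world has none). Each returns a list of dicts, best first, with "confidence" (0 to 1); they miss things now and then, are a little off and sometimes report something else, mostly with a low value. They report only what shows in the picture. A call takes as long as a camera call. They do not tell look-alikes from the thing itself.
- env.spot_in(thing, picture): "centre" ([x, y, z] in m, in world coordinates, good to about 4 mm: the middle of the surface that is visible of it).
- env.regions_of(thing, picture): "mask" (420x560 bool, what is visible of it).
- env.landmark_of(thing, picture): "centre" ([x, y, z] in m, in world coordinates, good to about 4 mm: a listed point, or the origin of a listed thing).
The state is a dict: "clock": time; "joint_pos": joint angles; "qvel": joint speeds; "tau": joint torques, N m; "tcp_pos": TCP position; "orientation": TCP orientation; "wrist_force": force on the tool from outside, world axes, zero at the start; "ft_torque": the same for the moment, N m; "finger_gap": finger opening in m; "grip_force": force on a finger pad.
Only numpy, scipy, OpenCV 4.12 (cv2) and the standard library are available. Lean on these libraries where they do the work, as an engineer would, in place of code of your own. Each camera call takes 0.05 s, during which the arm holds its last target. There are 200 camera calls.

## Task

Get the disc reader ready for a white-reference reading: slide the smaller white disc (the one that fits) across the reader's plate, without lifting it off, until it drops flat into the round pocket, and leave the larger disc where it lies. Then take the cover, which stands open, by its bar and lower it all the way down gently until it rests on its rubber stops; do not let it fall shut. Do not disturb the vial and the timer beside the reader.

Things in the scene. Friction and masses are not known exactly. Their poses are not given: they have to be found in the camera images.
- reader: Low fixed instrument, white housing, dark flat top plate, 150 (x) x 310 (y) x 35 mm high; origin at the centre of its underside, on the worktop; z up, -x is its front (towards the robot, turned up to 0.3 rad). Cover hinged near the rear, over the middle 112 mm only. Hinge blocks rise to z = 50 mm at x = 62.5, y = +-40 mm. The plate is otherwise flat and clear.
- pocket (a point): Centre of the floor of the round pocket, at x = -35, y = 0, z = 31 mm of the reader. The pocket is 54 mm wide and 4 mm deep, with a 1 mm chamfer and a grey floor.
- disc_center (a point): Centre (half-way up) of the smaller plain white ceramic disc: 50 mm across, 8 mm thick, about 50 g, edges rounded by 1 mm. Loose on the plate, left or right of the cover, 95 to 115 mm from the reader's middle line. In the pocket it stands 4 mm proud of the plate and its centre is level with the plate's top (on the plate: 4 mm above it).
- big_disc_center (a point): Centre (half-way up) of the larger white ceramic disc: 62 mm across, 8 mm thick, too wide for the pocket. It lies loose on the other side of the plate and is to stay there.
- cover (a joint): Angle of the cover, rad: 0 = closed, resting on two 6 mm rubber stops under its front corners; grows as it opens; limit 1.65. Starts upright at 1.42 to 1.6, held there by hinge friction (0.05 N m); below about 1.3 the cover (0.25 kg) falls shut unless held. Closed, its underside is 6 mm above the plate: it clears the smaller disc only when that lies in the pocket.
- hinge_mid (a point): Middle of the cover's hinge axis, which runs along the reader's y, at x = 62.5, y = 0, z = 45 mm of the reader.
- bar (a point): Middle of the cover's handle: a straight round steel bar, 10 mm thick, parallel to the hinge axis and 180 mm from it, carried by two 8 mm rods 96 mm apart, 47 mm beyond the edge of the 6 mm panel. In the reader's frame x = 62.5 - 180 cos(angle), y = 0, z = 45 + 180 sin(angle) mm: about 225 mm up when open; 45 mm up, in front of the reader over bare worktop, when closed.
- vial_center (a point): Centre (half-way up) of a loose standing sample vial with a black cap, 27 mm across and 59 mm high, on the worktop just to the right of the reader. Bystander.
- timer_center (a point): Centre of a loose white bench timer, 62 x 66 x 20 mm, on the worktop just to the left of the reader. Bystander.
Not all that is in view belongs to the job. What is shaped like the part that bears disc_center but green is not meant.

How it is judged:
By the outcome, as a careful person would: the job done as asked, in the order asked, and still so for the second after the job is handed in, with the robot touching nothing.
It also fails if it takes over 58 s, if anything falls off the work surface, if the arm or the gripper's body presses on something with over 40 N, if the wrist force passes 120 N, or if a joint passes its speed limit or range.

## Working session

There is one attempt and no reset: what is moved stays moved. The work goes in short steps, Python scripts to look and compute and a tool call to move; the robot and the scene stay as the last step left them, time stands still between calls to the robot, and variables do not carry over. Pictures are saved under pics/ and viewed, at most 10 in all, crops included, and the job is handed in when it is done.

Besides the shell and the picture viewer there is one more tool, called after "Emit:" as a command line: name --argument value ..., lists and objects as JSON in quotes. move_arm: Moves the arm, as the interface text tells. Its arguments: {"type":"object","properties":{"targets":{"type":"array","items":{"type":"array"}},"squeeze":{"type":"number"}},"required":["targets"]}

```bash
ls; mkdir -p pics
cat > h.py <<'E'
import numpy as np, cv2
from workcell import env
from scipy.spatial.transform import Rotation as R
def K(p):
    f=210/np.tan(np.radians(p["fovy"])/2); return np.array([[f,0,p["cx"]],[0,f,p["cy"]],[0,0,1]])
def ray(p,uv):
    n=cv2.undistortPoints(np.array([[uv]],float),K(p),np.array(p["dist_coeffs"]))[0,0]
    E=np.array(p["extrinsics"]); d=E[:3,:3].T@np.array([n[0],-n[1],-1]); o=-E[:3,:3].T@E[:3,3]; return o,d
def onz(p,uv,z):
    o,d=ray(p,uv); return o+d*(z-o[2])/d[2]
def proj(p,X):
    E=np.array(p["extrinsics"]); c=E[:3,:3]@np.array(X)+E[:3,3]
    return cv2.projectPoints(np.array([[c[0],-c[1],-c[2]]]),np.zeros(3),np.zeros(3),K(p),np.array(p["dist_coeffs"]))[0][0,0]
E
cat > a.py <<'E'
from h import *
for n in ("scene","top"):
    p=env.read_camera(n); cv2.imwrite(f"pics/{n}0.png",p["pixels"][:,:,::-1])
    print(n,p["fovy"],(-np.array(p["extrinsics"])[:3,:3].T@np.array(p["extrinsics"])[:3,3]).round(3))
    for t in ("reader","pocket","disc_center","big_disc_center","hinge_mid","bar","vial_center","timer_center"):
        for r in env.landmark_of(t,p)[:3]: print(t,np.round(r["centre"],4),round(r["confidence"],2),proj(p,r["centre"]).round())
s=env.get_state(); print(s)
E
python3 a.py
```

```text
pics
scene 47.88769438494254 [0.127 0.747 0.466]
reader [ 0.5521  0.0092 -0.0014] 0.86 [289. 220.]
pocket [ 0.5529  0.0091 -0.0011] 0.71 [289. 220.]
pocket [0.5209 0.0184 0.0316] 0.57 [300. 211.]
disc_center [0.623  0.3104 0.003 ] 0.94 [158. 281.]
disc_center [0.5534 0.119  0.04  ] 0.63 [258. 224.]
big_disc_center [ 0.5083 -0.0923  0.0421] 0.69 [331. 188.]
hinge_mid [0.6143 0.0031 0.044 ] 0.74 [265. 192.]
bar [6.131e-01 4.000e-04 2.242e-01] 0.81 [266. 106.]
bar [0.5187 0.0126 0.0286] 0.29 [303. 212.]
vial_center [ 0.5845 -0.1956  0.0344] 0.53 [321. 168.]
timer_center [0.6349 0.2109 0.012 ] 0.6 [192. 247.]
top 47.9499735790884 [0.365 0.047 1.229]
reader [ 0.5507  0.0093 -0.001 ] 0.96 [313. 205.]
pocket [0.5115 0.0163 0.0318] 0.58 [311. 218.]
disc_center [0.5514 0.1239 0.0381] 0.81 [269. 202.]
disc_center [0.6224 0.3129 0.0041] 0.6 [199. 177.]
big_disc_center [ 0.5054 -0.0927  0.0364] 0.89 [354. 221.]
hinge_mid [ 0.6187 -0.0052  0.0447] 0.97 [320. 176.]
bar [0.6156 0.0026 0.2221] 0.75 [320. 160.]
vial_center [ 0.5841 -0.192   0.0316] 0.72 [393. 191.]
timer_center [0.6377 0.2119 0.0124] 0.96 [237. 171.]
{'clock': 0.9, 'joint_pos': array([-1.32060162e+00,  3.13159087e-01,  4.60850792e-02,  1.30363845e+00,
        1.56030892e-05,  1.43120879e+00]), 'qvel': array([-6.50616924e-04,  1.07556155e-03,  3.86318860e-04,  4.60570471e-05,
        4.23613028e-04, -1.73999244e-03]), 'tau': array([-1.62127737e-03, -4.80443609e+01,  2.98816770e+01, -4.69947588e-05,
       -2.00988898e-04,  8.38128926e-06]), 'tcp_pos': array([ 0.2184999 , -0.53188844,  0.20544036]), 'orientation': array([4.14409184e-05, 9.81068759e-01, 1.93659723e-01, 1.01076610e-05]), 'wrist_force': array([-0.58578189, -0.40694417,  0.24463384]), 'ft_torque': array([-0.01427251,  0.01715627, -0.00050586]), 'grip_force': 0.0, 'finger_gap': 0.08548827444557253}
```

View pics/scene0.png

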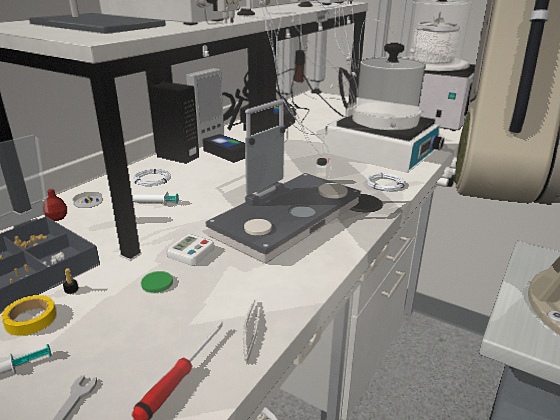

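View pics/top0.png

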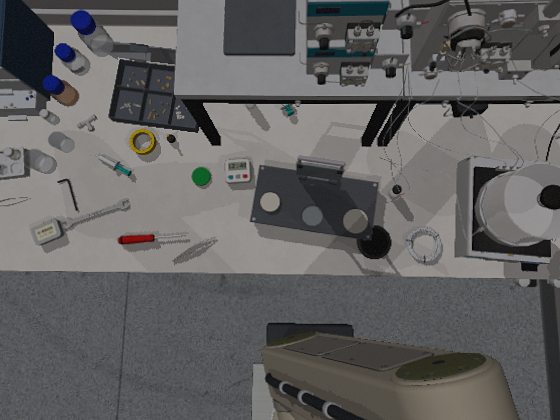

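The scene view shows the small disc at (258,226), the pocket at (303,211) and the larger disc at (333,190). The open cover is at (265,150), the timer at (190,248), the vial at (322,166) and a green look-alike at (157,282). In the top view, the disc is at (270,202), the pocket at (312,216) and the larger disc at (355,221). A shelf overhangs behind the cover.

```bash
cat > b.py <<'E'
from h import *
C={}
for n in ("scene","top"):
    p=env.read_camera(n); g=cv2.cvtColor(p["pixels"],cv2.COLOR_RGB2GRAY)
    for t,z in (("disc_center",.043),("big_disc_center",.043),("pocket",.031),("vial_center",0),("timer_center",.02)):
        for r in env.regions_of(t,p)[:2]:
            m=r["mask"].astype(np.uint8); v,u=np.nonzero(m)
            if len(u)<20: continue
            c,_=cv2.findContours(m,0,1); c=max(c,key=len)
            P=np.array([onz(p,q[0].astype(float),z)[:2] for q in c])
            (x,y),rad=cv2.minEnclosingCircle((P*1000).astype(np.float32))
            print(n,t,round(r["confidence"],2),len(u),"pix",u.mean().round(1),v.mean().round(1),"world",onz(p,(u.mean(),v.mean()),z).round(4),"circ",round(x,1),round(y,1),round(rad,1))
    # plate fit: dark outline
    big=cv2.resize(p["pixels"][130:270,190:390] if n=="scene" else p["pixels"][140:260,230:400],None,fx=4,fy=4,interpolation=cv2.INTER_CUBIC)
    cv2.imwrite(f"pics/{n}crop.png",big[:,:,::-1])
    E=np.array(p["extrinsics"]); C[n]=p
# shelf front-left corner triangulation
o1,d1=ray(C["scene"],(101,62)); o2,d2=ray(C["top"],(178,97))
A=np.c_[d1,-d2]; s=np.linalg.lstsq(A,o2-o1,rcond=None)[0]; print("shelf",o1+d1*s[0],o2+d2*s[1])
print("leg",onz(C["scene"],(130,255),0),onz(C["top"],(212,143),0))
E
python3 b.py
```

```text
scene disc_center 0.71 371 pix 257.1 226.6 world [0.5474 0.132  0.043 ] circ 547.4 131.6 30.2
scene disc_center 0.7 549 pix 156.3 281.4 world [0.5812 0.3496 0.043 ] circ 581.1 347.9 27.4
scene big_disc_center 0.66 363 pix 332.1 190.1 world [ 0.5016 -0.0821  0.043 ] circ 500.8 -82.6 37.7
scene pocket 0.9 9033 pix 275.4 198.2 world [ 0.5943 -0.0055  0.031 ] circ 746.1 -249.5 522.2
scene vial_center 0.5 211 pix 320.9 167.9 world [ 0.6228 -0.272   0.    ] circ 619.6 -277.5 67.6
scene vial_center 0.34 9424 pix 275.4 197.8 world [ 0.6286 -0.0611  0.    ] circ 791.7 -319.6 559.5
scene timer_center 0.83 1021 pix 189.6 249.3 world [0.6246 0.2287 0.02  ] circ 626.4 227.5 52.4
top disc_center 0.76 279 pix 269.2 201.6 world [0.5512 0.1229 0.043 ] circ 551.5 122.5 24.5
top disc_center 0.61 293 pix 200.0 175.9 world [0.6161 0.3027 0.043 ] circ 616.8 302.8 25.5
top big_disc_center 0.95 450 pix 355.2 220.2 world [ 0.5063 -0.0947  0.043 ] circ 506.7 -94.4 31.0
top big_disc_center 0.19 7104 pix 313.8 197.1 world [0.5641 0.0095 0.043 ] circ 552.8 10.0 169.7
top pocket 0.81 6908 pix 314.0 196.9 world [0.5665 0.0086 0.031 ] circ 554.8 7.0 171.4
top vial_center 0.53 153 pix 394.6 190.6 world [ 0.5909 -0.2033  0.    ] circ 590.8 -203.3 21.0
top timer_center 0.73 564 pix 237.0 171.2 world [0.6345 0.2105 0.02  ] circ 635.2 210.8 40.2
top timer_center 0.51 912 pix 318.5 167.8 world [ 0.6457 -0.003   0.02  ] circ 651.1 -4.7 62.8
shelf [0.70803435 0.28448058 0.33590166] [0.71286903 0.28962924 0.33919124]
leg [ 7.23428660e-01  2.76636604e-01 -5.55111512e-17] [0.71617859 0.28339656 0.        ]
```

View pics/topcrop.png

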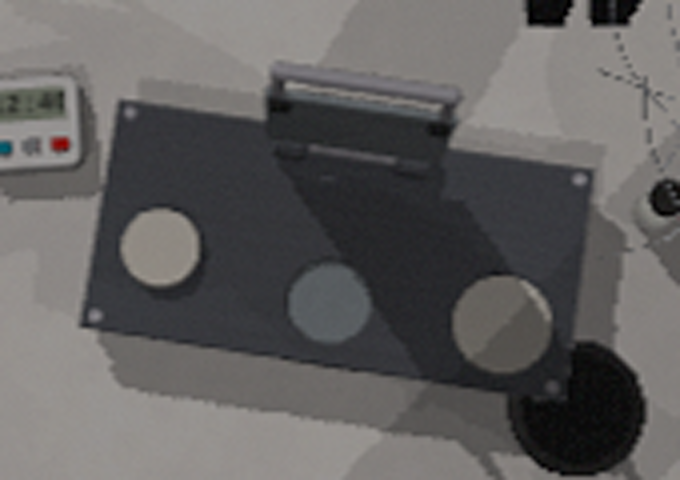

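View pics/scenecrop.png

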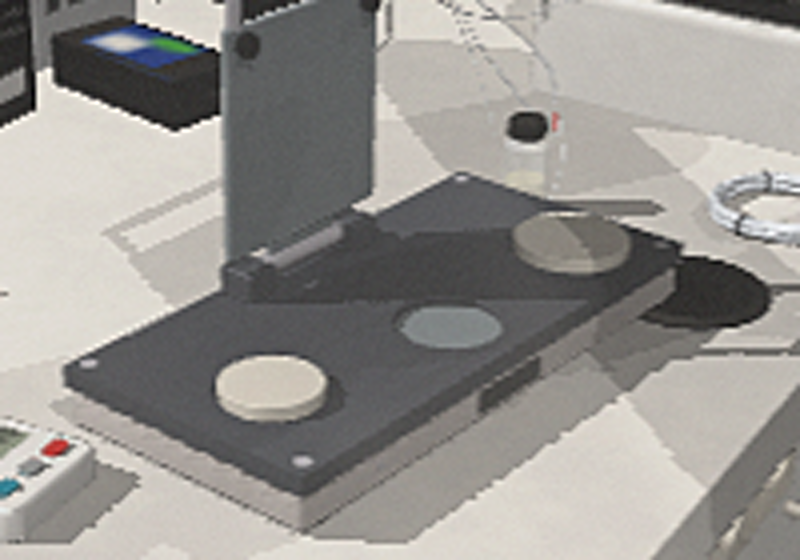

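The crops show the top-plate corners clearly: top crop (119,100), (594,170), (81,326), (565,400). The pocket is at (329,303) and the disc at (160,247). The bar spans (275,68) to (458,95).

```bash
cat > c.py <<'E'
from h import *
from scipy.optimize import least_squares
T=env.read_camera("top"); S=env.read_camera("scene")
t=lambda u,v:((u+.5)/4-.5+230,(v+.5)/4-.5+140)
s=lambda u,v:((u+.5)/4-.5+190,(v+.5)/4-.5+130)
L=[(75,155),(-75,155),(75,-155),(-75,-155)]
tp=[t(119,100),t(81,326),t(594,170),t(565,400)]
sp=[s(65,370),s(303,490),s(460,172),s(684,245)]
def W(q,P): c,sn=np.cos(q[2]),np.sin(q[2]); return np.array([q[0]+(c*P[0]-sn*P[1])/1e3,q[1]+(sn*P[0]+c*P[1])/1e3,P[2]/1e3])
def fit(cams):
    f=lambda q:np.concatenate([proj(p,W(q,(*l,35)))-x for p,X in cams for l,x in zip(L,X)])
    r=least_squares(f,[.55,.01,.1]); return r.x,np.abs(r.fun).max()
for nm,c in (("top",[(T,tp)]),("scene",[(S,sp)]),("both",[(T,tp),(S,sp)])):
    q,e=fit(c); print(nm,q.round(4),round(e,2),"pocket",W(q,(-35,0,31)).round(4))
print("pocket direct T",onz(T,t(329,303),.031).round(4),"S",onz(S,s(451,327),.031).round(4))
print("disc T",onz(T,t(160,247),.043).round(4),"S",onz(S,s(271,382),.043).round(4))
mb=onz(T,t(366,81),.228); print("bar",mb, "angle guess:")
for a in (1.42,1.5,1.6):print(a,W(q,(62.5-180*np.cos(a),0,45+180*np.sin(a))).round(4),proj(T,W(q,(62.5-180*np.cos(a),0,45+180*np.sin(a)))).round(1),t(366,81),env.landmark_of("bar",S)[0]["centre"] if a==1.5 else "",proj(S,W(q,(62.5-180*np.cos(a),0,45+180*np.sin(a)))).round(1))
E
python3 c.py
```

```text
top [ 0.554   0.0083 -0.1393] 0.29 pocket [0.5193 0.0132 0.031 ]
scene [ 0.5498  0.0172 -0.1368] 1.26 pocket [0.5151 0.0219 0.031 ]
both [ 0.5531  0.011  -0.1383] 3.49 pocket [0.5184 0.0159 0.031 ]
pocket direct T [0.5187 0.0137 0.031 ] S [0.5182 0.0156 0.031 ]
disc T [0.5518 0.1217 0.043 ] S [0.55   0.1272 0.043 ]
bar [6.15248525e-01 2.26717767e-05 2.28000000e-01] angle guess:
1.42 [0.5882 0.0061 0.223 ] [318.1 172.5] (321.125, 159.875)  [275.6 109.1]
1.5 [0.6024 0.0042 0.2245] [319.1 166. ] (321.125, 159.875) [0.6152, -0.0003, 0.226] [269.8 106.9]
1.6 [0.6202 0.0017 0.2249] [320.3 158. ] (321.125, 159.875)  [262.6 105. ]
```

```bash
cat >> h.py <<'E'
psi=-0.139
def go(pos,tilt=0,q=None):
    s=env.get_state(); o=s["orientation"]; M=R.from_quat([o[1],o[2],o[3],o[0]])
    y=np.array([np.cos(psi),np.sin(psi),0]); z=np.array([0,0,-1.]); G=R.from_matrix(np.c_[np.cross(y,z),y,z])*R.from_rotvec([np.radians(tilt),0,0])
    zz=G.apply([0,0,1])
    d=M.inv().apply(np.array(pos)-s["tcp_pos"])*1e3; r=(M.inv()*G).as_rotvec(degrees=True)/10
    print("t",s["clock"],"tcp",s["tcp_pos"].round(4),"F",s["wrist_force"].round(1),"gap",round(s["finger_gap"],4),"grip",s["grip_force"],"j",s["joint_pos"].round(2)); print("shift",d.round(1),"turn",r.round(2),"zdir",zz.round(2))
E
python3 -c "
from h import *
go([.551,.123,.16]); go([.551,.123,.16],20)"
```

```text
t 1.65 tcp [ 0.2185 -0.5319  0.2054] F [ 0.7 -0.2  0.3] gap 0.0854 grip 0.0 j [-1.32  0.31  0.05  1.3   0.    1.43]
shift [ 556.4 -479.5   45.4] turn [ 0.    0.   -5.97] zdir [ 0.  0. -1.]
t 1.65 tcp [ 0.2185 -0.5319  0.2054] F [ 0.7 -0.2  0.3] gap 0.0854 grip 0.0 j [-1.32  0.31  0.05  1.3   0.    1.43]
shift [ 556.4 -479.5   45.4] turn [ 1.82 -1.04 -5.91] zdir [-0.34  0.05 -0.94]
```

Emit:
move_arm --targets '[[[46,-40,0],[0,0,-0.8],-0.6],[[92,-80,0],[0,0,-1.6],-0.6],[[138,-120,0],[0,0,-2.4],-0.6],[[184,-160,0],[0,0,-3.2],-0.6],[[230,-200,0],[0,0,-4],-0.6]]' --squeeze 20

```text
clock: 2.28
tcp_pos: [0.3559, -0.2579, 0.2057]
orientation: [0.001, 0.855, 0.519, 0.0]
wrist_force: [1.3, -0.4, 0.2]
finger_gap: 0.0684
grip_force: 0.0
```

```bash
python3 -c "
from h import *
go([.551,.123,.16])"
```

```text
t 2.275 tcp [ 0.3559 -0.2579  0.2057] F [ 1.3 -0.4  0.2] gap 0.0684 grip 0.0 j [-0.81  0.05 -0.28  1.24  0.    1.24]
shift [428.   -2.4  45.6] turn [ 0.01  0.   -1.95] zdir [ 0.  0. -1.]
```

Emit:
move_arm --targets '[[[58,0,0],[0,0,-0.5],-0.6],[[116,0,0],[0,0,-1],-0.6],[[174,0,0],[0,0,-1.5],-0.6],[[232,0,0],[0,0,-1.9],-0.6],[[290,0,0],[0,0,-1.9],-0.6]]'

```text
clock: 2.9
tcp_pos: [0.4907, -0.0009, 0.2057]
orientation: [0.001, 0.758, 0.652, 0.0]
wrist_force: [0.9, -1.1, -0.8]
finger_gap: 0.0679
grip_force: 0.0
```

```bash
python3 -c "
from h import *
go([.551,.123,.10])"
```

```text
t 2.9 tcp [ 0.4907 -0.0009  0.2057] F [ 0.9 -1.1 -0.8] gap 0.0679 grip 0.0 j [-0.17  0.15 -0.17  1.26 -0.    1.56]
shift [131.5  40.9 105.7] turn [ 0.01  0.   -0.07] zdir [ 0.  0. -1.]
```

Emit:
move_arm --targets '[[[50,15,10],[0,0,0],-0.6],[[100,30,60],[0,0,0],-0.6],[[131,41,105],[0,0,0],-0.6],[[131,41,105],[0,0,0],-0.6],[[131,41,105],[0,0,0],-0.6]]'

```text
clock: 3.52
tcp_pos: [0.55, 0.1206, 0.1005]
orientation: [-0.0, 0.758, 0.652, -0.0]
wrist_force: [0.4, 0.4, -0.0]
finger_gap: 0.0681
grip_force: 0.0
```

```bash
python3 -c "
from h import *
go([.551,.123,.06])
for n,w in (('scene',(slice(130,280),slice(170,370))),('top',(slice(130,250),slice(220,380)))):
    p=env.read_camera(n); cv2.imwrite(f'pics/{n}1.png',cv2.resize(p['pixels'][w],None,fx=2 if n=='top' else 3,fy=2 if n=='top' else 3)[:,:,::-1])
a=cv2.imread('pics/scene1.png');b=cv2.imread('pics/top1.png');c=np.zeros((590,a.shape[1],3),np.uint8)
b=b[:140]if 0 else b; c=np.zeros((450,600+b.shape[1]-120,3),np.uint8);c[:,:]=0
c[:450,:600]=a[:450,:600];c[:b.shape[0],600:]=b[:,60:260] if c.shape[1]==800 else b[:,:c.shape[1]-600];cv2.imwrite('pics/m1.png',c);print(c.shape)"
```

```text
t 3.525 tcp [0.55   0.1206 0.1005] F [ 0.4  0.4 -0. ] gap 0.0681 grip 0.0 j [ 0.07  0.34 -0.17  1.05 -0.    1.8 ]
shift [ 2.6  0.6 40.5] turn [-0.    0.   -0.07] zdir [ 0.  0. -1.]
(450, 800, 3)
```

View pics/m1.png

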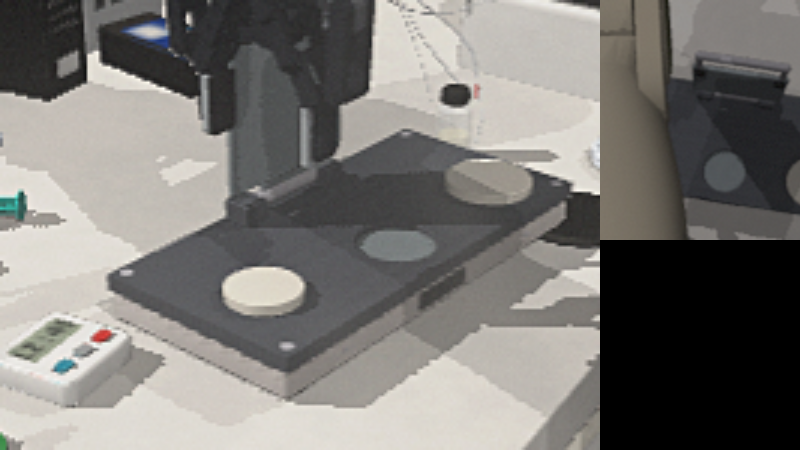

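Scene crop: the fingers at (215,110) and (320,130) straddle the column of the disc at (263,288), so they are lined up. I'll descend.

Emit:
move_arm --targets '[[[2,0,30],[0,0,0],-0.6],[[2,0,58],[0,0,0],-0.6],[[2,0,60],[0,0,0],-0.6],[[2,0,60],[0,0,0],-0.6]]'

```text
clock: 4.12
tcp_pos: [0.5516, 0.122, 0.0421]
orientation: [0.001, 0.759, 0.651, 0.001]
wrist_force: [0.0, 0.4, -0.8]
finger_gap: 0.0681
grip_force: 0.0
```

Emit:
move_arm --targets '[[[0,0,1],[0,0,0],-0.6],[[0,0,2],[0,0,0],-0.6],[[0,0,3],[0,0,0],-0.6]]'

```text
clock: 4.5
tcp_pos: [0.5508, 0.1227, 0.0378]
orientation: [0.0, 0.758, 0.652, 0.0]
wrist_force: [0.0, -0.0, 0.3]
finger_gap: 0.0682
grip_force: 0.0
```

Emit:
move_arm --targets '[[[0,0,1],[0,0,0],-0.6],[[0,0,2],[0,0,0],-0.6],[[0,0,2],[0,0,0],-0.6]]'

```text
clock: 4.88
tcp_pos: [0.5503, 0.1226, 0.0352]
orientation: [-0.0, 0.758, 0.652, -0.0]
wrist_force: [0.2, -0.8, 0.7]
finger_gap: 0.0683
grip_force: 0.0
```

Emit:
move_arm --targets '[[[0,0,1.5],[0,0,0],-0.5],[[0,0,1.5],[0,0,0],-0.4],[[0,0,1.5],[0,0,0],-0.35],[[0,0,1.5],[0,0,0],-0.3],[[0,0,1.5],[0,0,0],-0.3]]'

```text
clock: 5.5
tcp_pos: [0.5505, 0.1226, 0.0339]
orientation: [0.0, 0.759, 0.652, 0.0]
wrist_force: [0.8, 0.2, 0.0]
finger_gap: 0.0555
grip_force: 0.0
```

Emit:
move_arm --targets '[[[0,0,0],[0,0,0],-0.2],[[0,0,0],[0,0,0],-0.15],[[0,0,0],[0,0,0],-0.1],[[0,0,0],[0,0,0],-0.1]]'

```text
clock: 6.0
tcp_pos: [0.5505, 0.1226, 0.0339]
orientation: [0.0, 0.759, 0.652, -0.0]
wrist_force: [0.4, 0.4, -0.0]
finger_gap: 0.0472
grip_force: 0.0
```

```bash
python3 -c "
from h import *
p=env.read_camera('scene'); cv2.imwrite('pics/s2.png',cv2.resize(p['pixels'][170:260,200:330],None,fx=6,fy=6)[:,:,::-1])"
```

```text
(no output)
```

View pics/s2.png

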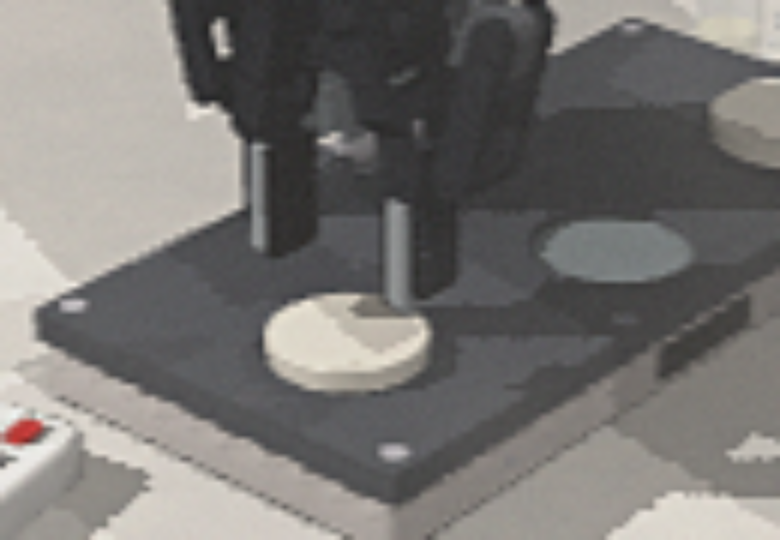

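Crop: the finger tips at (285,252) and (420,303) hang above and behind the disc (348,335). I'll compute their height.

```bash
python3 -c "
from h import *
p=env.read_camera('scene')
f=lambda X:(6*(proj(p,X)-[200,170]+.5)-.5).round()
y=np.array([np.cos(psi),np.sin(psi),0]);x=np.array([-np.sin(psi),np.cos(psi),0])
c=np.array([.5505,.1226,0])
for z in (.035,.043,.05,.056,.062):
  print(z,[f(c+s*y*.0236+x*w+[0,0,z]) for s in(-1,1) for w in(.011,-.011)])
print(f([.551,.123,.043]))
o,d=ray(p,(200+348/6,170+333/6))
print(o+d*(.043-o[2])/d[2])"
```

```text
0.035 [array([388., 389.]), array([436., 361.]), array([273., 338.]), array([321., 312.])]
0.043 [array([388., 366.]), array([436., 338.]), array([272., 315.]), array([321., 289.])]
0.05 [array([388., 345.]), array([436., 318.]), array([272., 295.]), array([321., 270.])]
0.056 [array([388., 328.]), array([436., 300.]), array([271., 278.]), array([320., 252.])]
0.062 [array([388., 310.]), array([437., 283.]), array([271., 261.]), array([320., 235.])]
[352. 327.]
[0.54828504 0.12768738 0.043     ]
```

Emit:
move_arm --targets '[[[2,0,0],[0,0,0],-0.6],[[2,0,0],[0,0,0],-0.6],[[2,0,1],[0,0,0],-0.6],[[2,0,2],[0,0,0],-0.6],[[2,0,3],[0,0,0],-0.6]]'

```text
clock: 6.72
tcp_pos: [0.5507, 0.1246, 0.0307]
orientation: [0.0, 0.759, 0.652, -0.0]
wrist_force: [0.4, -0.0, 0.6]
finger_gap: 0.0685
grip_force: 0.0
```

Emit:
move_arm --targets '[[[0,0,1],[0,0,0],-0.6],[[0,0,2],[0,0,0],-0.6],[[0,0,3],[0,0,0],-0.6],[[0,0,3],[0,0,0],-0.6]]'

```text
clock: 7.22
tcp_pos: [0.5507, 0.1246, 0.0278]
orientation: [-0.0, 0.759, 0.652, -0.0]
wrist_force: [0.4, 0.9, 0.5]
finger_gap: 0.0683
grip_force: 0.0
```

Emit:
move_arm --targets '[[[0,0,1],[0,0,0],-0.6],[[0,0,2],[0,0,0],-0.6],[[0,0,3],[0,0,0],-0.6],[[0,0,3],[0,0,0],-0.6]]'

```text
clock: 7.72
tcp_pos: [0.5507, 0.1246, 0.0248]
orientation: [-0.0, 0.759, 0.652, -0.0]
wrist_force: [-0.6, 0.5, 0.4]
finger_gap: 0.0685
grip_force: 0.0
```

Emit:
move_arm --targets '[[[0,0,2],[0,0,0],-0.6],[[0,0,4],[0,0,0],-0.6],[[0,0,4],[0,0,0],-0.6]]'

```text
clock: 8.1
tcp_pos: [0.5505, 0.1246, 0.0206]
orientation: [-0.0, 0.759, 0.652, -0.0]
wrist_force: [0.1, 0.4, 0.1]
finger_gap: 0.0683
grip_force: 0.0
```

```bash
python3 -c "
from h import *
p=env.read_camera('scene'); cv2.imwrite('pics/s3.png',cv2.resize(p['pixels'][170:260,200:330],None,fx=6,fy=6)[:,:,::-1])
s=env.get_state();print(s['joint_pos'].round(4),s['tcp_pos'])"
```

```text
[ 8.0300e-02  4.1560e-01 -2.8150e-01  8.7400e-01 -1.0000e-04  1.8024e+00] [0.55064649 0.12455135 0.02071447]
```

View pics/s3.png

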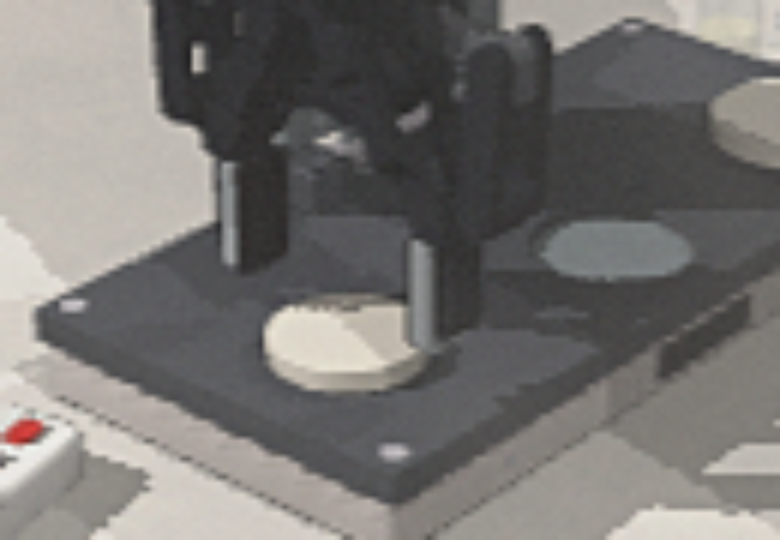

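Crop: the right finger tip is at (415,347) and the left at (235,270), both still roughly 15–20 mm above the plate, with no contact. I'll keep descending and watch the force.

Emit:
move_arm --targets '[[[0,0,2],[0,0,0],-0.6],[[0,0,4],[0,0,0],-0.6],[[0,0,6],[0,0,0],-0.6],[[0,0,6],[0,0,0],-0.6]]'

```text
clock: 8.65
tcp_pos: [0.5506, 0.1246, 0.0146]
orientation: [-0.0, 0.759, 0.652, -0.0]
wrist_force: [0.3, -1.0, 0.2]
finger_gap: 0.0684
grip_force: 0.0
```

Emit:
move_arm --targets '[[[0,0,1.5],[0,0,0],-0.6],[[0,0,3],[0,0,0],-0.6],[[0,0,3],[0,0,0],-0.6]]'

```text
clock: 9.02
tcp_pos: [0.5506, 0.1246, 0.0117]
orientation: [-0.0, 0.759, 0.652, -0.0]
wrist_force: [0.1, -0.1, 0.1]
finger_gap: 0.0681
grip_force: 0.0
```

Emit:
move_arm --targets '[[[0,0,1.5],[0,0,0],-0.6],[[0,0,3],[0,0,0],-0.6],[[0,0,3],[0,0,0],-0.6]]'

```text
clock: 9.4
tcp_pos: [0.5506, 0.1246, 0.0087]
orientation: [-0.0, 0.759, 0.652, -0.0]
wrist_force: [-0.3, -0.1, 0.3]
finger_gap: 0.0681
grip_force: 0.0
```

Emit:
move_arm --targets '[[[0,0,2],[0,0,0],-0.5],[[0,0,2],[0,0,0],-0.4],[[0,0,2],[0,0,0],-0.3],[[0,0,2],[0,0,0],-0.2],[[0,0,2],[0,0,0],-0.2]]'

```text
clock: 10.02
tcp_pos: [0.5509, 0.1246, 0.0069]
orientation: [0.0, 0.759, 0.652, 0.0]
wrist_force: [0.2, 0.3, 0.3]
finger_gap: 0.0512
grip_force: 0.0
```

Emit:
move_arm --targets '[[[0,0,0],[0,0,0],-0.2],[[0,0,0],[0,0,0],-0.15],[[0,0,0],[0,0,0],-0.1]]'

```text
clock: 10.4
tcp_pos: [0.5509, 0.1246, 0.0072]
orientation: [0.0, 0.758, 0.652, 0.0]
wrist_force: [-0.7, 0.6, 2.6]
finger_gap: 0.0489
grip_force: 20.3
```

Emit:
move_arm --targets '[[[-8,-2,0],[0,0,0],-0.1],[[-20,-4,0],[0,0,0],-0.1],[[-32,-6,0],[0,0,0],-0.1],[[-44,-8,0],[0,0,0],-0.1],[[-52,-9,0],[0,0,0],-0.1]]'

```text
clock: 11.02
tcp_pos: [0.5341, 0.0738, 0.0072]
orientation: [0.0, 0.759, 0.651, 0.0]
wrist_force: [1.2, 3.3, 5.1]
finger_gap: 0.0487
grip_force: 21.0
```

```bash
cat > d.py <<'E'
from h import *
import sys
p=env.read_camera('scene'); im=p['pixels'].astype(int)
w=(im[170:270,200:340].min(2)>150)
for r in env.regions_of("disc_center",p)[:2]:
    v,u=np.nonzero(r["mask"])
    if v.mean()<260:
        c=max(cv2.findContours(r["mask"].astype(np.uint8),0,1)[0],key=len)
        print("disc",r["confidence"],len(u),u.mean(),v.mean(),u.min(),u.max(),v.min(),v.max(),onz(p,(u.mean(),v.mean()),.041).round(4))
for r in env.landmark_of("disc_center",p)[:2]+env.landmark_of("pocket",p)[:2]: print(np.round(r["centre"],4),r["confidence"])
cv2.imwrite('pics/%s.png'%sys.argv[1],cv2.resize(p['pixels'][170:260,220:350],None,fx=6,fy=6)[:,:,::-1])
go([.5187,.0143,.007])
E
python3 d.py s4
```

```text
disc 0.54 246 277.0121951219512 218.02439024390245 267 285 211 225 [0.5362 0.0817 0.041 ]
[0.6217 0.3103 0.005 ] 0.9
[0.533  0.0697 0.0413] 0.72
[0.5195 0.0161 0.0334] 0.57
[ 0.5844 -0.1949  0.0336] 0.3
t 11.225 tcp [0.5338 0.073  0.0071] F [-0.4 -1.2  6.3] gap 0.0486 grip 21.15137904882431 j [-0.01  0.39 -0.36  0.82 -0.    1.71]
shift [-60.3  -6.    0.3] turn [ 0.    0.01 -0.08] zdir [ 0.  0. -1.]
```

View pics/s4.png

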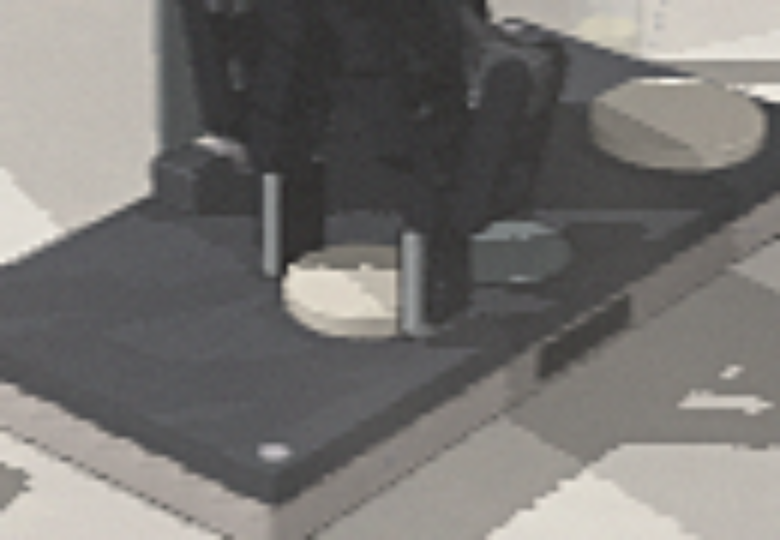

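Crop: the disc is held between the fingers, left edge at column 281 and lower rim at row 337. The pocket is at (515,252), ahead and to the right.

```bash
python3 -c "
from h import *
p=env.read_camera('scene')
y=np.array([np.cos(psi),np.sin(psi),0]);x=np.array([-np.sin(psi),np.cos(psi),0])
t=np.linspace(0,6.28,200)
def ext(c,z):
  P=np.array([proj(p,[c[0]+.025*np.cos(a),c[1]+.025*np.sin(a),z]) for a in t]); return 6*(P-[220,170]+.5)-.5
T=env.get_state()['tcp_pos'][:2]
for o in (-.004,-.002,0,.002,.004):
  c=T+x[:2]*o; print(o,'left',ext(c,.041)[:,0].min().round(1),'bottomrim',ext(c,.036)[:,1].max().round(1),'top',ext(c,.043)[:,1].min().round(1))
P=np.array([proj(p,[.5187+.027*np.cos(a),.0143+.027*np.sin(a),.035]) for a in t]);Q=6*(P-[220,170]+.5)-.5
print('pocket rim',Q.min(0),Q.max(0))
im=p['pixels'][170:260,220:350]
cv2.imwrite('pics/s5.png',cv2.resize(im,None,fx=6,fy=6)[:,:,::-1])
# row/col profiles
print(im[40:58,56].max(1), im[50,44:52].max(1))
print('pocket col profile',im[30:52,87].max(1),im[42,84:100].max(1))
"
```

```text
-0.004 left 294.5 bottomrim 329.4 top 234.8
-0.002 left 290.4 bottomrim 331.8 top 237.0
0 left 286.2 bottomrim 334.2 top 239.1
0.002 left 282.1 bottomrim 336.7 top 241.3
0.004 left 277.9 bottomrim 339.1 top 243.5
pocket rim [415.58535242 201.13800232] [579.90844046 276.91299089]
[ 76 128 123 118 106 235 222 220 218 218 221 222 213 176 180 177  81  88] [ 90  85  82 109 176 185 207 226]
pocket col profile [ 64  62  59  56  57  69  61 137 129 137  84  90  87  86  85  88 130  64
  66  87  89  92] [86 90 91 87 87 87 92 89 91 94 89 77 73 72 73 71]
```

```bash
python3 -c "
from h import *
p=env.read_camera('scene')
y=np.array([np.cos(psi),np.sin(psi)]);x=np.array([-np.sin(psi),np.cos(psi)])
im=cv2.imread('pics/scene0.png'); g=im[:,:,0].astype(int)
print(g[203:224:1,302]); print(g[212,284:322])
for uv in ((449.5,326.5),(450,327)):
  c=onz(p,((uv[0]+.5)/4-.5+190,(uv[1]+.5)/4-.5+130),.035)[:2]; d=c-(env.get_state()['tcp_pos'][:2]+x*.0023)
  print(c,'move x',d@x*1e3,'y',d@y*1e3)
t=np.linspace(0,6.28,200)
for c in ((.5187,.0143),(.5165,.0185),(.518,.017)):
  P=np.array([proj(p,[c[0]+.027*np.cos(a),c[1]+.027*np.sin(a),.035]) for a in t]);print(c,P.min(0),P.max(0))
"
```

```text
[ 70  75  65  91 137 134 135 132 132 133 135 137 136 140  83  89  88  99
  93  94  98]
[ 90  87  93  93  78  86 128 141 136 135 135 134 132 132 134 133 135 134
 133 135 134 136 133 136 133 138 135 137 137 135 142 111  93  88  92  94
  91  95]
[0.51543843 0.02225392] move x -55.09893426915234 y -11.16441957750806
[0.51497568 0.02258135] move x -54.83877448984029 y -11.668072016390921
(0.5187, 0.0143) [288.84755874 203.10633372] [316.23474008 215.73549848]
(0.5165, 0.0185) [288.72397715 204.16006263] [316.23472474 216.90354458]
(0.518, 0.017) [288.45624887 203.696151  ] [315.9118911  216.38933346]
```

Emit:
move_arm --targets '[[[-15,-2,0],[0,0,0],-0.1],[[-30,-4,0],[0,0,0],-0.1],[[-45,-6,0],[0,0,0],-0.1],[[-54,-7.5,0],[0,0,0],-0.1],[[-60,-7.5,0],[0,0,0],-0.1]]'

```text
clock: 11.95
tcp_pos: [0.5168, 0.0157, 0.0064]
orientation: [-0.0, 0.759, 0.651, -0.001]
wrist_force: [1.7, 4.9, 1.4]
finger_gap: 0.0487
grip_force: 21.7
```

Emit:
move_arm --targets '[[[0,0,0],[0,0,0],-0.18],[[0,0,0],[0,0,0],-0.22],[[0,0,0],[0,0,0],-0.22]]'

```text
clock: 12.32
tcp_pos: [0.5172, 0.0165, 0.0066]
orientation: [-0.0, 0.758, 0.652, -0.0]
wrist_force: [0.2, -0.3, 0.3]
finger_gap: 0.0522
grip_force: 0.0
```

```bash
python3 d.py s6
```

```text
disc 0.56 245 299.8857142857143 209.66938775510204 289 309 203 216 [0.5167 0.0288 0.041 ]
[0.6227 0.3103 0.0054] 0.9
[0.5147 0.0119 0.0385] 0.61
[0.5162 0.0141 0.0318] 0.94
t 12.525 tcp [0.5175 0.0165 0.0068] F [ 0.  -0.4  0.4] gap 0.0519 grip 0.0 j [-0.12  0.35 -0.42  0.8  -0.    1.6 ]
shift [-2.   1.5 -0.2] turn [-0.    0.   -0.07] zdir [ 0.  0. -1.]
```

View pics/s6.png

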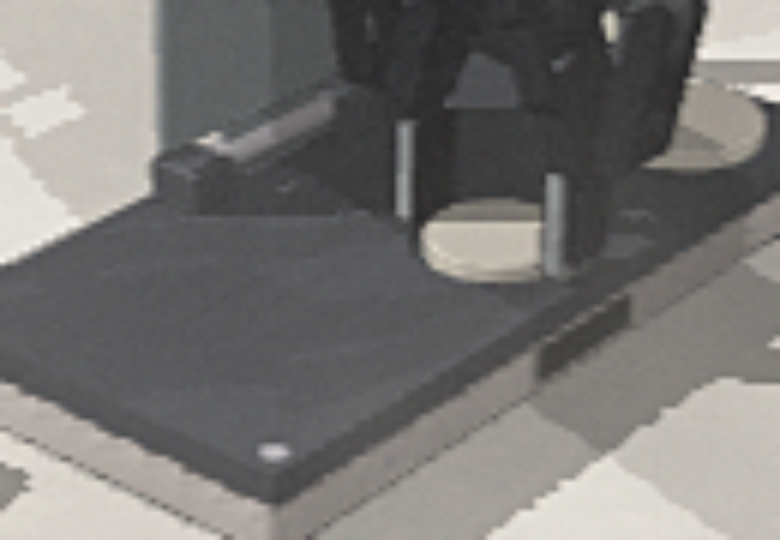

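Crop: the disc is over the pocket between the fingers, its left edge at column 420 and its near edge at row 284. Whether it has dropped shows in the visible rim height, so I'll check that numerically.

```bash
python3 -c "
from h import *
p=env.read_camera('scene');im=p['pixels']
for c in (294,297,300,303,306): print(c,im[200:220,c].max(1))
t=np.linspace(0,6.28,300)
for z in(.031,.035,.039,.043):
  P=np.array([proj(p,[.5178+.025*np.cos(a),.017+.025*np.sin(a),z]) for a in t]);print(z,P.min(0).round(1),P.max(0).round(1))
o=cv2.imread('pics/scene0.png')
for c in (297,300,303,306): print('old pocket',c,o[200:220,c,2])
"
```

```text
294 [ 48  51  48  44  69 129 111 206 194 193 190 190 214 188 199 159  86  94
  97  87]
297 [ 67  63  61  76 132 119 111 205 191 194 194 193 195 195 177 187 148  88
  82  92]
300 [ 66  59  54 104 128 122 113 202 195 191 191 193 193 195 193 161 172  74
  89  92]
303 [ 63  65  56 113 129 123 114 201 194 193 192 192 193 190 191 147 150  88
  81  85]
306 [ 65  66  55  83 133 120 185 200 192 194 195 190 193 196 174 131 144  79
  80  82]
0.031 [289.5 205.9] [314.9 217.8]
0.035 [289.6 204.2] [315.  215.9]
0.039 [289.6 202.4] [315.1 214.1]
0.043 [289.6 200.6] [315.2 212.2]
old pocket 297 [ 72  70  71  69  81  64  84 136 132 130 128 127 126 129 127 130 119  84
  86  84]
old pocket 300 [ 67  68  72  66  78  68  91 133 127 128 127 128 130 129 129 133 133  79
  88  92]
old pocket 303 [ 69  71  70  71  74  72  91 134 126 126 130 129 128 131 129 130 134  92
  89  90]
old pocket 306 [ 74  71  72  71  72  71  81 135 132 129 127 128 129 128 129 130 142  82
  92  87]
```

The rim height and rows match a disc sitting in the pocket (top at z≈39 mm), and the TCP dipped as it dropped. I'll open and rise.

Emit:
move_arm --targets '[[[0,0,0],[0,0,0],-0.35],[[0,0,-3],[0,0,0],-0.5],[[0,0,-10],[0,0,0],-0.6],[[0,0,-40],[0,0,0],-0.6],[[0,0,-90],[0,0,0],-0.6]]'

```text
clock: 13.2
tcp_pos: [0.5161, 0.0165, 0.0968]
orientation: [-0.001, 0.759, 0.652, -0.001]
wrist_force: [1.1, -0.3, 0.8]
finger_gap: 0.0683
grip_force: 0.0
```

Emit:
move_arm --targets '[[[0,0,-60],[0,0,0],-0.4],[[0,0,-120],[0,0,0],-0.4],[[0,0,-155],[0,0,0],-0.4],[[0,0,-155],[0,0,0],-0.4]]'

```text
clock: 13.7
tcp_pos: [0.5195, 0.0162, 0.2559]
orientation: [0.003, 0.759, 0.652, 0.002]
wrist_force: [-0.1, 0.2, -1.2]
finger_gap: 0.0599
grip_force: 0.0
```

```bash
cat > e.py <<'E'
from h import *
for n in ("scene","top"):
    p=env.read_camera(n)
    for t in ("disc_center","pocket","bar","hinge_mid","big_disc_center","vial_center"):
        for r in env.landmark_of(t,p)[:2]: print(n,t,np.round(r["centre"],4),round(r["confidence"],2),proj(p,r["centre"]).round(1))
    if n=="scene":
        for c in (297,300,303,306): print(c,p['pixels'][198:220,c].max(1))
        print(210,p['pixels'][209,284:322].max(1))
    cv2.imwrite(f"pics/{n}9.png",p["pixels"][:,:,::-1])
B=np.array([.615,.0005,.225]); zd=np.array([.34*np.cos(psi),.34*np.sin(psi),-.94])
for k in (.008,.038): go(B+zd*k,-20)
E
python3 e.py
```

```text
scene disc_center [0.5173 0.0139 0.0345] 0.53 [303.2 209.6]
scene pocket [0.5194 0.0147 0.0322] 0.8 [302.1 210.5]
scene bar [ 6.132e-01 -5.000e-04  2.254e-01] 0.65 [266.3 105. ]
scene hinge_mid [0.6127 0.0023 0.0453] 0.73 [265.9 191.3]
scene big_disc_center [ 0.506  -0.0946  0.039 ] 0.7 [332.7 189.3]
scene vial_center [ 0.5848 -0.1976  0.0333] 0.69 [321.6 168.4]
297 [ 67  65  70  63  66  79 204 182 190 215 212 216 213 213 216 220 179 188
 151  86  89  92]
300 [ 69  68  65  65  59 149 195 189 183 182 177 219 216 215 214 218 207 169
 180  86  90  96]
303 [ 70  71  69  65  54 118 193 188 184 186 181 176 192 217 214 215 223 156
 163  96  95  93]
306 [ 72  67  70  66  62  85 200 187 184 184 186 185 186 181 180 222 215 145
 159  92  88  89]
210 [ 92  88  91  93  73  58 161 212 216 215 211 214 212 216 216 216 219 194
 181 176 180 184 185 184 184 188 184 186 185 184 196 144  81  70  85  93
  88  88]
top disc_center [0.6233 0.3134 0.0066] 0.68 [198.9 176.1]
top pocket [ 0.5085 -0.091   0.0376] 0.17 [353.4 219.6]
top big_disc_center [ 0.5054 -0.0929  0.0365] 0.4 [354.2 220.9]
top vial_center [ 0.5823 -0.1958  0.029 ] 0.54 [394.  191.9]
t 14.4 tcp [0.5176 0.0164 0.2517] F [ 0.1 -1.1 -1.1] gap 0.0596 grip 0.0 j [-0.12  0.19 -0.    1.38 -0.    1.6 ]
shift [ -1.  101.5  34.2] turn [-2.    0.01 -0.07] zdir [ 0.34 -0.05 -0.94]
t 14.4 tcp [0.5176 0.0164 0.2517] F [ 0.1 -1.1 -1.1] gap 0.0596 grip 0.0 j [-0.12  0.19 -0.    1.38 -0.    1.6 ]
shift [ -0.9 111.7  62.4] turn [-2.    0.01 -0.07] zdir [ 0.34 -0.05 -0.94]
```

Emit:
move_arm --targets '[[[0,35,0],[-1,0,0],-0.4],[[0,70,5],[-2,0,0],-0.4],[[0,101,20],[-2,0,-0.07],-0.4],[[0,101,34],[-2,0,-0.07],-0.4],[[0,101,34],[-2,0,-0.07],-0.4]]'

```text
clock: 15.02
tcp_pos: [0.6162, 0.0013, 0.2163]
orientation: [0.13, 0.743, 0.647, 0.112]
wrist_force: [-0.6, 1.4, -0.7]
finger_gap: 0.0596
grip_force: 0.0
```

```bash
cat > f.py <<'E'
from h import *
B=np.array([.615,.0005,.225]); zd=np.array([.34*np.cos(psi),.34*np.sin(psi),-.94])
go(B+zd*.038,-20)
p=env.read_camera("scene")
for r in env.landmark_of("bar",p)[:1]: print(r)
cv2.imwrite("pics/bar.png",cv2.resize(p["pixels"][50:200,210:330],None,fx=4,fy=4)[:,:,::-1])
E
python3 f.py
```

```text
t 15.025 tcp [0.6162 0.0013 0.2163] F [-0.6  1.4 -0.7] gap 0.0596 grip 0.0 j [-0.12  0.1  -0.27  0.86 -0.01  1.58]
shift [-0.9  2.  29.4] turn [-0.02  0.01  0.  ] zdir [ 0.34 -0.05 -0.94]
{'centre': [0.5062, -0.0902, 0.0404], 'confidence': 0.34}
```

View pics/bar.png

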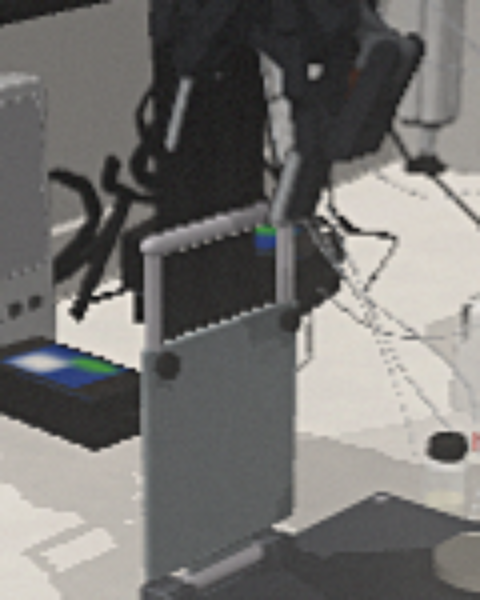

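Crop: the bar runs from (150,245) to (270,212). The finger tips at (172,150) and (285,220) straddle it from above, so I'll advance and close.

Emit:
move_arm --targets '[[[0,1,12],[0,0,0],-0.4],[[0,2,24],[0,0,0],-0.4],[[0,2,33],[0,0,0],-0.3],[[0,2,33],[0,0,0],0],[[0,2,33],[0,0,0],0.2]]'

```text
clock: 15.75
tcp_pos: [0.6305, -0.0007, 0.1875]
orientation: [0.132, 0.743, 0.646, 0.113]
wrist_force: [-0.5, 0.3, 0.7]
finger_gap: 0.034
grip_force: 0.0
```

Emit:
move_arm --targets '[[[0,0,0],[0,0,0],0.4],[[0,0,0],[0,0,0],0.6],[[0,0,0],[0,0,0],0.8],[[0,0,0],[0,0,0],0.8]]'

```text
clock: 16.25
tcp_pos: [0.6306, -0.0007, 0.1879]
orientation: [0.132, 0.743, 0.646, 0.113]
wrist_force: [-0.9, 0.1, 1.4]
finger_gap: 0.0088
grip_force: 19.5
```

```bash
cat > arc.py <<'E'
import numpy as np,sys
a0,a1=map(float,sys.argv[1:3]); n=5
c,s=np.cos(np.radians(20)),np.sin(np.radians(20))
for a in np.linspace(a0,a1,n+1)[1:]:
    d=-180*(np.cos(a)-np.cos(a0)); h=180*(np.sin(a)-np.sin(a0)); print(round(a,2),(c*d+s*h).round(1),(s*d-c*h).round(1))
E
for i in "1.575 1.275" "1.275 .9" ".9 .55" ".55 .25" ".25 0"; do python3 arc.py $i; echo; done
```

```text
1.52 -10.2 -3.4
1.45 -20.7 -6.2
1.4 -31.2 -8.4
1.34 -41.9 -10.0
1.27 -52.7 -10.9

1.2 -13.5 -0.2
1.12 -27.0 0.6
1.05 -40.3 2.4
0.98 -53.5 5.2
0.9 -66.5 9.0

0.83 -11.8 4.4
0.76 -23.3 9.6
0.69 -34.3 15.6
0.62 -45.0 22.4
0.55 -55.1 29.9

0.49 -8.2 7.0
0.43 -16.1 14.4
0.37 -23.4 22.3
0.31 -30.3 30.7
0.25 -36.6 39.4

0.2 -4.9 7.6
0.15 -9.4 15.3
0.1 -13.5 23.4
0.05 -17.2 31.6
0.0 -20.5 39.9
```

Emit:
move_arm --targets '[[[0,-5,-2],[0,0,0],0.8],[[0,-10.5,-3.5],[0,0,0],0.8],[[0,-16,-5],[0,0,0],0.8],[[0,-16,-5],[0,0,0],0.8]]'

```text
clock: 16.75
tcp_pos: [0.6136, 0.0017, 0.1873]
orientation: [0.132, 0.743, 0.646, 0.113]
wrist_force: [0.4, 0.6, 2.8]
finger_gap: 0.0091
grip_force: 20.0
```

Emit:
move_arm --targets '[[[0,-9,-2],[0,0,0],0.8],[[0,-18,-4],[0,0,0],0.8],[[0,-27,-5.2],[0,0,0],0.8],[[0,-36.7,-5.9],[0,0,0],0.8]]'

```text
clock: 17.25
tcp_pos: [0.5766, 0.0069, 0.1791]
orientation: [0.131, 0.743, 0.646, 0.113]
wrist_force: [1.0, 1.7, 1.2]
finger_gap: 0.0088
grip_force: 20.4
```

Emit:
move_arm --targets '[[[0,-13.5,-0.2],[0,0,0],0.8],[[0,-27,0.6],[0,0,0],0.8],[[0,-40.3,2.4],[0,0,0],0.8],[[0,-53.5,5.2],[0,0,0],0.8],[[0,-53.5,5.2],[0,0,0],0.8]]'

```text
clock: 17.88
tcp_pos: [0.5276, 0.0138, 0.1552]
orientation: [0.131, 0.743, 0.647, 0.112]
wrist_force: [-1.7, 1.2, 2.7]
finger_gap: 0.0091
grip_force: 20.4
```

Emit:
move_arm --targets '[[[0,-13,3.8],[0,0,0],0.8],[[0,-24.8,8.2],[0,0,0],0.8],[[0,-36.3,13.4],[0,0,0],0.8],[[0,-47.3,19.4],[0,0,0],0.8],[[0,-47.3,19.4],[0,0,0],0.8]]'

```text
clock: 18.5
tcp_pos: [0.4907, 0.0187, 0.1206]
orientation: [0.131, 0.743, 0.647, 0.112]
wrist_force: [0.7, 3.4, -0.6]
finger_gap: 0.0088
grip_force: 20.3
```

Emit:
move_arm --targets '[[[0,-10.7,6.8],[0,0,0],0.8],[[0,-20.8,14.3],[0,0,0],0.8],[[0,-29,21.3],[0,0,0],0.8],[[0,-36.9,28.7],[0,0,0],0.8],[[0,-36.9,28.7],[0,0,0],0.8]]'

```text
clock: 19.12
tcp_pos: [0.467, 0.0219, 0.0816]
orientation: [0.131, 0.743, 0.646, 0.113]
wrist_force: [-0.4, 3.9, -1.0]
finger_gap: 0.009
grip_force: 20.5
```

Emit:
move_arm --targets '[[[0,-7.3,7.9],[0,0,0],0.8],[[0,-14.2,16.3],[0,0,0],0.8],[[0,-20.5,25],[0,0,0],0.8],[[0,-20.5,25],[0,0,0],0.8]]'

```text
clock: 19.62
tcp_pos: [0.4567, 0.0233, 0.0513]
orientation: [0.131, 0.743, 0.646, 0.113]
wrist_force: [0.2, 3.7, -0.8]
finger_gap: 0.009
grip_force: 20.7
```

Emit:
move_arm --targets '[[[0,-4.9,7.6],[0,0,0],0.8],[[0,-9.4,15.3],[0,0,0],0.8],[[0,-13.5,23.4],[0,0,0],0.8],[[0,-16,29],[0,0,0],0.8],[[0,-16,29],[0,0,0],0.8]]'

```text
clock: 20.25
tcp_pos: [0.4517, 0.0239, 0.0188]
orientation: [0.131, 0.743, 0.646, 0.113]
wrist_force: [-1.9, 1.9, -0.2]
finger_gap: 0.0093
grip_force: 21.1
```

Emit:
move_arm --targets '[[[0,-0.7,1.9],[0,0,0],0.8],[[0,-1.4,3.8],[0,0,0],0.8],[[0,-2,5.6],[0,0,0],0.8],[[0,-2.7,7.5],[0,0,0],0.8],[[0,-2.7,7.5],[0,0,0],0.8]]'

```text
clock: 20.88
tcp_pos: [0.4514, 0.024, 0.0109]
orientation: [0.131, 0.743, 0.646, 0.113]
wrist_force: [-3.1, 3.9, -1.3]
finger_gap: 0.0091
grip_force: 21.2
```

Emit:
move_arm --targets '[[[0,-0.3,0.9],[0,0,0],0.8],[[0,-0.7,1.9],[0,0,0],0.8],[[0,-0.7,1.9],[0,0,0],0.8]]'

```text
clock: 21.25
tcp_pos: [0.4513, 0.024, 0.009]
orientation: [0.131, 0.743, 0.646, 0.113]
wrist_force: [-4.0, 2.8, -0.4]
finger_gap: 0.0087
grip_force: 21.3
```

Nearly there. I'll lower in small steps until the stops take up the load.

Emit:
move_arm --targets '[[[0,-0.3,0.9],[0,0,0],0.8],[[0,-0.5,1.5],[0,0,0],0.8],[[0,-0.5,1.5],[0,0,0],0.8]]'

```text
clock: 21.62
tcp_pos: [0.4513, 0.024, 0.0074]
orientation: [0.131, 0.743, 0.646, 0.113]
wrist_force: [-3.7, 3.8, -0.7]
finger_gap: 0.0094
grip_force: 21.3
```

```bash
python3 -c "
from h import *
s=env.get_state();print(s['wrist_force'],s['tcp_pos'])
for n in('scene','top'):
  p=env.read_camera(n)
  for r in env.landmark_of('bar',p)[:2]: print(n,r)
"
```

```text
[-3.74029767  3.78565773 -0.70908158] [0.45130915 0.02399178 0.00739439]
scene {'centre': [0.4399, 0.0254, 0.0464], 'confidence': 0.92}
scene {'centre': [0.5542, 0.008, -0.0029], 'confidence': 0.7}
top {'centre': [0.4383, 0.026, 0.0438], 'confidence': 0.72}
```

Emit:
move_arm --targets '[[[0,-0.3,0.9],[0,0,0],0.8],[[0,-0.3,0.9],[0,0,0],0.8]]'

```text
clock: 22.08
tcp_pos: [0.4513, 0.024, 0.0064]
orientation: [0.131, 0.743, 0.646, 0.113]
wrist_force: [-3.7, 3.3, 0.3]
finger_gap: 0.0088
grip_force: 21.3
```

Emit:
move_arm --targets '[[[0,-0.3,0.9],[0,0,0],0.8],[[0,-0.3,0.9],[0,0,0],0.8]]'

```text
clock: 22.32
tcp_pos: [0.4513, 0.024, 0.0055]
orientation: [0.131, 0.743, 0.646, 0.113]
wrist_force: [-4.1, 4.5, -1.3]
finger_gap: 0.0088
grip_force: 21.4
```

Emit:
move_arm --targets '[[[0,-0.3,0.9],[0,0,0],0.8],[[0,-0.3,0.9],[0,0,0],0.8]]'

```text
clock: 22.58
tcp_pos: [0.4514, 0.024, 0.0051]
orientation: [0.132, 0.743, 0.646, 0.113]
wrist_force: [-8.7, 3.2, 9.1]
finger_gap: 0.0089
grip_force: 22.4
```

Contact with the rubber stops (Fz +9 N). I'll open a little and back out along the tool.

Emit:
move_arm --targets '[[[0,0,0],[0,0,0],0.6],[[0,0,0],[0,0,0],0.4],[[0,0,0],[0,0,0],0.25],[[0,0,0],[0,0,0],0.25],[[0,0,0],[0,0,0],0.25]]'

```text
clock: 23.2
tcp_pos: [0.4521, 0.0238, 0.0049]
orientation: [0.132, 0.743, 0.646, 0.113]
wrist_force: [-0.1, 0.1, -0.9]
finger_gap: 0.0323
grip_force: 0.0
```

```bash
python3 -c "
from h import *
s=env.get_state();print(s['wrist_force'],s['tcp_pos'],s['joint_pos'].round(2))
for n in('scene','top'):
  p=env.read_camera(n)
  for r in env.landmark_of('bar',p)[:1]+env.landmark_of('vial_center',p)[:1]+env.landmark_of('timer_center',p)[:1]: print(n,r)
"
```

```text
[-0.07592693  0.10544651 -0.90100452] [0.45213984 0.02377752 0.00494461] [-0.12  0.02 -0.95  0.25 -0.01  1.59]
scene {'centre': [0.4394, 0.0276, 0.0437], 'confidence': 0.7}
scene {'centre': [0.587, -0.1959, 0.0326], 'confidence': 0.62}
scene {'centre': [0.6357, 0.2143, 0.0115], 'confidence': 0.58}
top {'centre': [0.511, 0.0151, 0.0311], 'confidence': 0.59}
top {'centre': [0.6375, 0.211, 0.0119], 'confidence': 0.89}
```

Emit:
move_arm --targets '[[[0,0,-8],[0,0,0],0.25],[[0,1,-20],[0,0,0],0.25],[[0,2,-35],[0,0,0],0.25],[[0,3,-50],[0,0,0],0.25],[[0,3,-65],[0,0,0],0.25]]'

```text
clock: 24.22
tcp_pos: [0.4326, 0.0267, 0.068]
orientation: [0.132, 0.743, 0.646, 0.113]
wrist_force: [-1.2, -0.6, -0.6]
finger_gap: 0.032
grip_force: 0.0
```

Emit:
move_arm --targets '[[[0,0,-30],[0,0,0],0.25],[[0,0,-60],[0,0,0],0.25],[[0,0,-90],[0,0,0],0.25],[[0,0,-90],[0,0,0],0.25],[[0,0,-90],[0,0,0],0.25]]'

```text
clock: 24.85
tcp_pos: [0.4022, 0.0312, 0.1513]
orientation: [0.132, 0.743, 0.646, 0.113]
wrist_force: [0.3, 0.1, -0.1]
finger_gap: 0.0323
grip_force: 0.0
```

```bash
python3 -c "
from h import *
s=env.get_state();print(s['clock'],s['wrist_force'],s['tcp_pos'])
for n in('scene','top'):
  p=env.read_camera(n)
  for t in ('bar','big_disc_center','vial_center','timer_center'):
    for r in env.landmark_of(t,p)[:1]: print(n,t,r)
  o=cv2.imread(f'pics/{n}0.png')[:,:,::-1].astype(int)
  d=np.abs(o-p['pixels']).max(2)>40
  for t,a in (('vial',(.585,-.196,.03)),('timer',(.636,.211,.012)),('big',(.506,-.093,.04))):
    u,v=proj(p,a).astype(int); print(n,t,d[v-8:v+9,u-8:u+9].mean().round(2))
"
```

```text
24.85 [ 0.26822517  0.06206822 -0.10638412] [0.4021563  0.03121994 0.15131457]
scene bar {'centre': [0.4378, 0.0273, 0.0451], 'confidence': 0.79}
scene big_disc_center {'centre': [0.5076, -0.0938, 0.0415], 'confidence': 0.77}
scene vial_center {'centre': [0.5862, -0.1944, 0.0336], 'confidence': 0.7}
scene timer_center {'centre': [0.6316, 0.2151, 0.0111], 'confidence': 0.64}
scene vial 0.09
scene timer 0.0
scene big 0.67
top bar {'centre': [0.4359, 0.0253, 0.0424], 'confidence': 0.85}
top big_disc_center {'centre': [0.5074, -0.0901, 0.0388], 'confidence': 0.69}
top timer_center {'centre': [0.6371, 0.213, 0.0139], 'confidence': 0.91}
top vial 0.0
top timer 0.0
top big 0.38
```

The bar rests at z ≈ 45 mm, which means the cover is closed. The bystanders and the larger disc have not moved (pixel changes at the disc are only shading), and the gripper is clear.

```bash
python3 -c "
from workcell import env
print(env.hand_in())"
```

```text
the job is handed in; nothing more can be done
None
```

I slid the small disc into the pocket and lowered the cover by its bar until it rested on its stops. The larger disc, vial and timer stayed where they were, and I handed the job in at about 25 s. No verdict came back, and seating and closure were checked by camera and wrist force.

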